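# Peel the top filter tray off its nested stack and show it to the inventory camera

### The job

First turn the focus knob until its white pointer line meets the green mark, and let go of it. Then peel the black top tray off the sticky nested stack: pinch its yellow corner tab and raise that corner about 2 cm while the opposite corner still rests down in the stack, then lift the tray clear, leaving the grey tray beneath in its case. Finish holding the top tray in the gripper, level and still, centred over the red cross on the camera's mat and about 12 cm above it (do not put it down); leave the lens, battery and lens cap alone.

Things in the scene. Friction and masses are not known exactly. Their poses are not given: they have to be found in the camera images.
- focus (a joint): Focus knob, angle in rad. 0 = white pointer line towards the front (-x) side of the hand unit; grows as the knob is turned clockwise seen from above. The green mark is at 1.80. Range 0 to 3.2; stays where it is left (friction 0.05 N m). It starts between 0.5 and 1.2.
- focus_grip (a point): On the vertical axis of the black knob at gripping height, 67 mm above the table. The knob is an upright bar 57 mm long, 14 mm thick, 32 mm tall (top 7 mm above this point) on a 60 mm disc; the point turns with it: x axis along the bar, pointer line on the -x end. It stands on a dark fixed box 130 x 120 x 30 mm. Grip across its thickness from above.
- green_mark (a point): Green index mark on the fixed white scale disc, 48 mm from the knob's axis; the pointer line must point at it. The point's frame is that of the hand unit.
- tray_center (a point): Centre of the black top tray, half-way up (14 mm above its underside). Tray 160 x 110 mm along x, y (168 x 118 over the rim), 28 mm deep, about 90 g, rigid with its filters; z points up. It nests 12 mm deep in the grey tray with 3 mm play; four sprung pads on its long sides grip it with about 5 N friction in all until it has slid up about 6 mm.
- tab (a point): Grasp point on the yellow upright tab, 54 mm above the tray's underside, at x -68, y +46.75 mm from the tray's centre; 98 mm above the table at the start. Tab 10 mm thick along the line from tray centre to tab, 26 mm wide across it; top 12 mm above, tray rim 26 mm below this point. Pinched from above, one finger inside the tray, the tray tilts with the gripper. Axes as the tray's.
- far_corner (a point): Underside of the tray's corner opposite the tab, at tray coordinates x +80, y -55 mm, z 0: the corner about which the tray is tilted when the tab is raised. Axes as the tray's.
- lower_center (a point): Centre of the loose grey tray beneath (174 x 124 mm, 36 mm high, about 0.86 kg, origin half-way up, 38 mm above the table); it stands in a fixed blue case bottom of 240 x 190 mm whose rim is 42 mm above the table. The top tray's underside starts 6 mm above this point. Leave it there.
- mat_center (a point): Centre (red cross) of the fixed white and grey mat, 180 x 140 mm, top 3 mm above the table. Its +x side carries the inventory camera on a small tripod, which begins 165 mm from the cross along the mat's x and is 210 mm high: keep clear of it.
- lens_center (a point): Bystander: black camera lens standing upright, 68 mm across, 70 mm high; its centre.
- battery_center (a point): Bystander: dark battery block with an orange band, 70 x 45 x 40 mm; its centre.
- lens_cap_center (a point): Bystander: black lens cap, 68 mm across, 10 mm thick; its centre.
There are look-alikes about, which are no part of the job. Leave any orange look-alike of the part that bears tray_center alone.

How it is judged:
On the way, in this order (a step that is already met when the one before it is completed fails the run):
1. the knob's pointer is at the green mark (within 0.15 rad) and the fingers are off the knob, the tray still down (value of joint focus between 1.65 and 1.95 rad and contact force between the fingers and focus below 0.1 N and z of tab in the frame of lower_center below 0.066 m), for 0.2 s.
2. the tabbed corner is raised by 12 mm or more while the opposite corner is still within 8 mm of its seat (z of tab in the frame of lower_center above 0.072 m and z of far_corner in the frame of lower_center below 0.014 m), for 0.1 s.
At the end, for the whole second after the job is handed in: Fingers alone hold the top tray, still, level within 0.2 rad, its centre 80 to 180 mm above the table and within 35 mm of the cross in plan; knob within 0.15 rad of the mark; grey tray within 15 mm of its start and flat; lens, battery and cap within 30 mm of theirs (value of joint focus between 1.65 and 1.95 rad and height (world z) of tray_center between 0.08 and 0.18 m and angle between tray_center's own z axis and vertical below 0.2 rad and horizontal distance between tray_center and mat_center below 0.035 m and linear speed of top_tray below 0.03 m/s and angular speed of top_tray below 0.2 rad/s and contact force between the fingers and top_tray above 1 N and contact force between top_tray and station below 0.05 N and contact force between top_tray and lower_tray below 0.05 N and contact force between top_tray and case below 0.05 N and distance of lower_center from where it was at the start of the episode below 0.015 m and angle between lower_center's own z axis and vertical below 0.05 rad and distance of each of lens_center, battery_center, lens_cap_center from where it was at the start of the episode below 0.03 m); the arm keeps its last pose, push and grip.
It fails at once if the grey lower tray is pulled up out of its case or shifted (over 20 mm) (distance of lower_center from where it was at the start of the episode above 0.02 m).
It fails at once if the lens, battery or lens cap is knocked (over 30 mm) (distance of any of lens_center, battery_center, lens_cap_center from where it was at the start of the episode above 0.03 m).
It also fails if it takes over 58 s, if anything falls off the work surface, if the arm or the gripper's body presses on something with over 40 N, if the wrist force passes 120 N, or if a joint passes its speed limit or range.

### The arm

A 6-joint arm with a two-finger parallel gripper is mounted at the origin on the work surface. World frame = base frame: x ahead of the robot, y to its left, z up, the work surface at z = 0. Lengths are in m, angles in rad, forces in N, time in s.
With the tool pointing down it reaches from about 0.3 to 0.875 m from the base axis. Payload 6.4 kg.
Tool frame: the origin (TCP) lies between the finger pads; the fingertips stand 14 mm ahead of it and the grasp point (between the pads) lies 5 mm behind it; z points along the fingers, y is the direction in which the jaws open and shut (so a half turn about z gives the same grasp; the last joint's range is limited). The gripper opens to 88 mm and grips with 3 to 60 N. Pads are 18 mm wide; open, the fingers measure 123 mm over their backs; the gripper's body (75 mm by 187 mm) begins 45 mm behind the grasp point.
Start: joints at [1.061, 0.181, 1.607, -0, 1.354, -0.206], TCP at [0.172, 0.549, 0.253] pointing down, gripper open.
Joint ranges: [-2.99, 2.99], [-0.89, 2.07], [0.3, 2.58], [-1.14, 4.28], [0, 2.63], [-3.12, 3.12]. Speed limits (rad/s): [2.57, 2.57, 3.01, 3.14, 3.14, 3.14].

### API

Orientations are given as a unit quaternion [w, x, y, z].
In Python, from workcell import bot, vision gives the robot as it stands.
- The arm moves only by the tool apply_moves, never from a script. Its argument "rows" is a list of rows, each a list of 7 numbers: the turn, a rotation vector about the tool's x, y, z in degrees, then the shift along the tool's x, y, z in m, then the closure in counts, from 0 (fully open) to 255 (shut). A call has 1 to 8 rows; each row shifts and turns the pose as measured when the row begins, along the tool's axes as they then stand; what a row does not reach is not made up. A row lasts 1/8 s, in which the tool goes at most 62.5 mm and 10.7 degrees, less where a joint would pass 70% of its speed; a pose out of reach is approached as far as the arm can. A call is refused whole if a number of a shift passes 0.0625 or a number of a turn 10.7, either way. A call with a gripper value outside its range is refused whole. The fingers move at their own pace and stop on an object; "grip_force" is the grip in N (left out, the last holds). Time passes only in rows, so rows that do not move let the fingers close. It gives the time, the measured TCP pose, the force and the opening at its end, in the units of the state.
- bot.get_obs(): the state, without advancing time (a new reading comes with each control period).
- vision.camera(name): name is "side" or "top"; returns a dict with "image" (400x640x3 uint8, blue, green, red), "fov_y" (degrees; the focal length in pixels is half the picture's height over the tangent of half this angle, whatever the lens; pixels are square), "cx", "cy" (the principal point, pixels), "position" and "rotation" of the camera in the world. Camera axes: x right, y up, looking along -z (the intrinsics and any distortion apply to the point x, -y, -z); pixel columns grow to the right and rows downward; lengths in m; the calibration is good to about 2 mm. A picture is of the moment at which its call begins. There is no depth.
- bot.job_done(): hands the job in, once; it reports no verdict.
The state is a dict: "t": time; "q": joint angles; "joint_vel": joint speeds; "joint_efforts": joint torques, N m; "tool_pos": TCP position; "tcp_rot": TCP orientation; "contact_force": force on the tool from outside, world axes, zero at the start; "moment": the same for the moment, N m; "opening": opening from 0.0 (shut) to 1.0 (fully open).
Only numpy, scipy, OpenCV 4.12 (cv2) and the standard library are available. Lean on these libraries where they do the work, as an engineer would, in place of code of your own. Each camera call takes 0.05 s, during which the arm holds its last target.

## Working session

There is one attempt and no reset: what is moved stays moved. The work goes in short steps, Python scripts to look and compute and a tool call to move; the robot and the scene stay as the last step left them, time stands still between calls to the robot, and variables do not carry over. Pictures are saved under pics/ and viewed, and the job is handed in when it is done.

Besides the shell and the picture viewer there is one more tool, called after ">>>" as name(argument=value, ...) on one line, values as JSON. apply_moves: Moves the arm, as the interface text tells. Its arguments: {"type":"object","properties":{"rows":{"type":"array","items":{"type":"array","items":{"type":"number"}}},"grip_force":{"type":"number"}},"required":["rows"]}

```bash
ls; mkdir -p pics
python3 - <<'E'
from workcell import bot, vision
import cv2
for n in ("side","top"):
    c=vision.camera(n); cv2.imwrite(f"pics/{n}0.png",c["image"])
    print(n,{k:v for k,v in c.items() if k!="image"})
print(bot.get_obs())
E
```

```text
pics
side {'fov_y': 45.24373396900998, 'cx': 317.7055613101876, 'cy': 202.2291455458926, 'position': array([-0.15228886, -0.83885679,  1.27279858]), 'rotation': array([ 0.86373318,  0.32468374, -0.13442393, -0.36121416])}
top {'fov_y': 49.87712984782637, 'cx': 317.94419003463025, 'cy': 199.91191134784117, 'position': array([ 0.39537553, -0.12031227,  1.37266756]), 'rotation': array([ 0.71098698,  0.05754438, -0.04373343, -0.69948091])}
{'t': 0.1, 'q': array([ 1.06070491e+00,  1.81467233e-01,  1.60785853e+00,  3.93422012e-07,
        1.35380490e+00, -2.06296156e-01]), 'joint_vel': array([-0.00046881, -0.00249716, -0.00235491,  0.00044225,  0.00128266,
        0.00150905]), 'joint_efforts': array([ 1.05178260e-03, -4.34824455e+01, -3.42694438e+01,  7.03830435e-02,
        3.40422825e-02, -7.81531776e-05]), 'tool_pos': array([0.17176895, 0.54828266, 0.25192386]), 'tcp_rot': array([-2.69780658e-04,  1.51314181e-01,  9.88485421e-01, -7.20131540e-04]), 'contact_force': array([-0.17051219,  0.32802801, -0.42896463]), 'moment': array([ 0.00489099, -0.01146527,  0.01107068]), 'opening': 1.002912223005802}
```

View pics/side0.png

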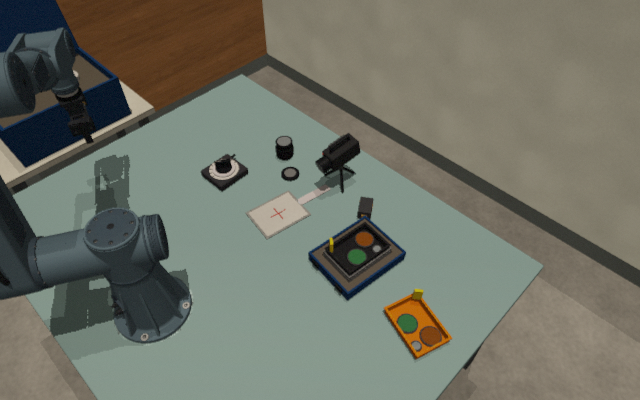

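View pics/top0.png

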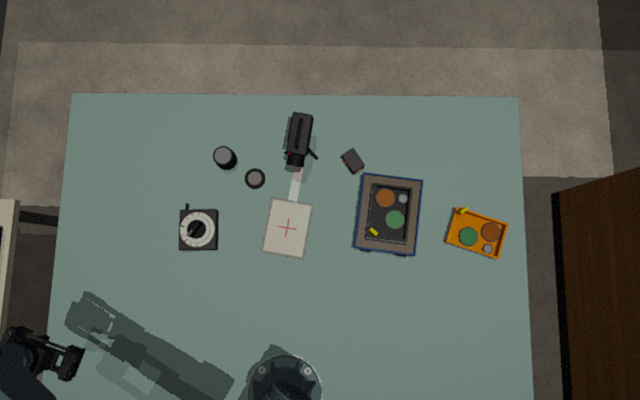

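The black tray with the tab is in the blue case: top (388,213), side (357,250). The orange tray at top (476,233), side (417,325) is the look-alike. The knob is at top (198,229) and the mat cross at top (287,229). Next I'll enlarge crops to confirm.

```bash
cat > h.py <<'E'
import numpy as np, cv2
from scipy.spatial.transform import Rotation as R
def rot(q): return R.from_quat([q[1],q[2],q[3],q[0]]).as_matrix()
def cam(c):
    f=200/np.tan(np.radians(c["fov_y"]/2)); return f,c["cx"],c["cy"],np.array(c["position"]),rot(c["rotation"])
def ray(c,u,v):
    f,cx,cy,p,M=cam(c); d=M@np.array([(u-cx)/f,-(v-cy)/f,-1]); return p,d/np.linalg.norm(d)
def onz(c,u,v,z):
    p,d=ray(c,u,v); return p+d*(z-p[2])/d[2]
def proj(c,P):
    f,cx,cy,p,M=cam(c); k=M.T@(np.array(P)-p); return np.array([cx+f*k[0]/-k[2], cy-f*k[1]/-k[2]])
def tri(c1,a,c2,b):
    p,d=ray(c1,*a);q,e=ray(c2,*b)
    s=np.linalg.lstsq(np.stack([d,-e],1),q-p,rcond=None)[0]
    A=p+s[0]*d;B=q+s[1]*e; return (A+B)/2,np.linalg.norm(A-B)
E
python3 - <<'E'
from h import *
from workcell import vision
t=vision.camera("top");s=vision.camera("side")
import pickle; pickle.dump((t,s),open("c0.pkl","wb"))
def crop(im,u,v,w,h): return cv2.resize(im[v:v+h,u:u+w],(400,300),interpolation=cv2.INTER_CUBIC)
T,S=t["image"],s["image"]
g=np.vstack([np.hstack([crop(T,165,195,68,51+0),crop(S,195,145,60,45)]),np.hstack([crop(T,335,168,128,96),crop(S,300,205,120,90)])])
cv2.imwrite("pics/crop0.png",g)
hsv=cv2.cvtColor(T,cv2.COLOR_BGR2HSV);hs=cv2.cvtColor(S,cv2.COLOR_BGR2HSV)
for n,H in(("top",hsv),("side",hs)):
  for nm,lo,hi in(("yel",(24,150,80),(34,255,255)),("green",(45,100,60),(85,255,255)),("blue",(105,120,30),(130,255,255)),("red",(0,90,90),(6,255,255))):
    m=cv2.inRange(H,lo,hi);k,_,st,ce=cv2.connectedComponentsWithStats(m)
    print(n,nm,[(st[i].tolist(),ce[i].round(1).tolist()) for i in range(1,k) if st[i][4]>2])
E
```

```text
top yel [([460, 207, 8, 7, 32], [463.3, 209.8]), ([369, 228, 9, 8, 42], [373.2, 231.3])]
top green [([387, 211, 16, 17, 169], [394.7, 218.6]), ([460, 228, 17, 17, 218], [468.0, 236.3])]
top blue [([354, 173, 69, 83, 416], [386.6, 215.2])]
top red [([288, 221, 1, 3, 3], [288.0, 222.0]), ([283, 227, 8, 2, 11], [286.6, 227.5]), ([286, 230, 1, 4, 4], [286.0, 231.5])]
side yel [([330, 238, 4, 14, 41], [331.1, 244.0]), ([413, 289, 10, 10, 71], [417.7, 293.2])]
side green [([348, 250, 18, 14, 193], [356.4, 256.4]), ([398, 315, 19, 17, 240], [407.1, 322.7])]
side blue [([0, 0, 131, 131, 3656], [59.5, 50.5]), ([0, 103, 84, 63, 2210], [39.1, 134.2]), ([309, 216, 97, 84, 767], [358.2, 264.9])]
side red [([271, 209, 12, 10, 24], [277.1, 213.8])]
```

View pics/crop0.png

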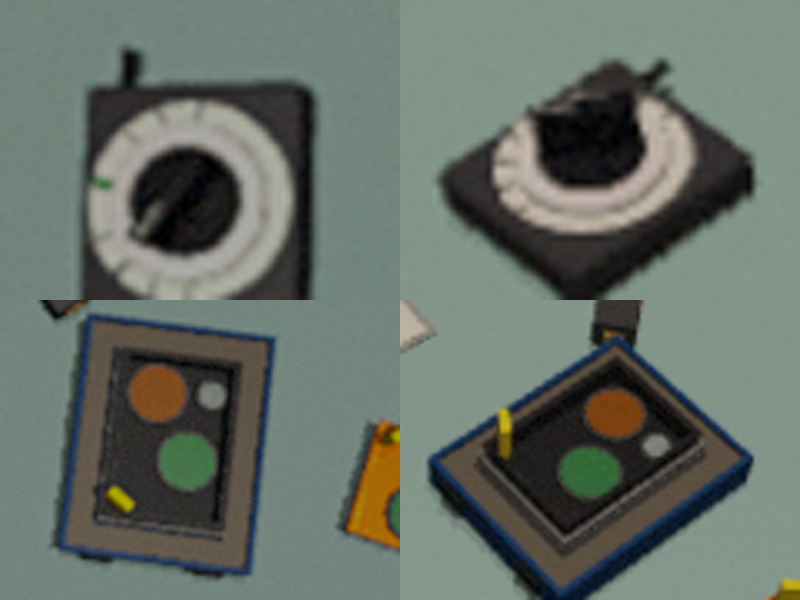

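Run:
```python
from h import *
import pickle
t,s=pickle.load(open("c0.pkl","rb"))
T=t["image"];S=s["image"]
def ringfit(c,win,z,nm):
    im=c["image"];u,v,w,h=win;sub=im[v:v+h,u:u+w].astype(int)
    up=cv2.resize(im[v:v+h,u:u+w],None,fx=6,fy=6,interpolation=cv2.INTER_CUBIC)
    hsv=cv2.cvtColor(up,cv2.COLOR_BGR2HSV)
    m=((hsv[...,2]>125)&(hsv[...,1]<40)).astype(np.uint8)*255
    cs,_=cv2.findContours(m,cv2.RETR_EXTERNAL,cv2.CHAIN_APPROX_NONE); k=cv2.convexHull(max(cs,key=cv2.contourArea))
    P=(k[:,0,:]+.5)/6-.5+[u,v]
    W=np.array([onz(c,*p,z)[:2] for p in P]); (x,y),r=cv2.minEnclosingCircle(W.astype(np.float32)*1000)
    A=np.c_[2*W,np.ones(len(W))];b=(W**2).sum(1);so=np.linalg.lstsq(A,b,rcond=None)[0]
    print(nm,"ring centre",so[:2],"r",np.sqrt(so[2]+so[:2]@so[:2]),x,y,r)
ringfit(t,(172,200,52,55),.032,"top");ringfit(s,(200,150,50,40),.032,"side")
# box dark outline
u,v,w,h=170,195,60,65
up=cv2.resize(T[v:v+h,u:u+w],None,fx=6,fy=6,interpolation=cv2.INTER_CUBIC)
cv2.imwrite("pics/knobT.png",cv2.resize(up,(554,600)))
# green mark
hsv=cv2.cvtColor(up,cv2.COLOR_BGR2HSV)
m=((hsv[...,0]>45)&(hsv[...,0]<80)&(hsv[...,1]>70)).astype(np.uint8);k,_,st,ce=cv2.connectedComponentsWithStats(m)
for i in range(1,k):
  if st[i][4]>10: p=(ce[i]+.5)/6-.5+[u,v];print("green",p,st[i][4],onz(t,*p,.032))
def quad(mask):
    cs,_=cv2.findContours(mask,cv2.RETR_EXTERNAL,cv2.CHAIN_APPROX_NONE);return cv2.minAreaRect(max(cs,key=cv2.contourArea)),max(cs,key=cv2.contourArea)
# mat
up=cv2.resize(T[185:270,250:325],None,fx=6,fy=6,interpolation=cv2.INTER_CUBIC);hs=cv2.cvtColor(up,cv2.COLOR_BGR2HSV)
m=((hs[...,1]<38)&(hs[...,2]>110)).astype(np.uint8);m=cv2.morphologyEx(m,cv2.MORPH_OPEN,np.ones((45,45)))
r,_=quad(m);B=(cv2.boxPoints(r)+.5)/6-.5+[250,185];W=np.array([onz(t,*p,.003) for p in B]);print("mat",B,W,W.mean(0),[np.linalg.norm(W[i]-W[i-1]) for i in range(4)])
print("cross",onz(t,286.9,228.6,.003),onz(s,277.3,213.6,.003))
# case blue outline rim z .042
hs=cv2.cvtColor(T,cv2.COLOR_BGR2HSV);m=cv2.inRange(hs,(105,120,30),(130,255,255))
r,c=quad(m);print("case",r);
for a in ((373.2,231.3),): print("tab top", onz(t,*a,.110))
print(tri(t,(373.2,231.3),s,(331.1,239)))
```

```text
top ring centre [0.4988261  0.28458062] r 0.11895209792844937 498.0479431152344 284.4431457519531 120.89639282226562
side ring centre [0.51263899 0.28412396] r 0.12764681889175716 490.94049072265625 285.2855224609375 146.7386932373047
green [186.4        207.71111111] 30 [0.55757215 0.32286923 0.032     ]
green [199.63768116 223.4673913 ] 46 [0.50837867 0.27797622 0.032     ]
green [201.24509804 223.61764706] 34 [0.50798717 0.27287486 0.032     ]
green [181.51555556 225.57444444] 150 [0.50083306 0.3348159  0.032     ]
green [196.86458333 226.88541667] 16 [0.49749546 0.2861077  0.032     ]
green [198.88888889 228.01388889] 12 [0.49405737 0.27951947 0.032     ]
green [197.07078853 229.26612903] 93 [0.4900378  0.28502349 0.032     ]
green [194.1452381  232.07857143] 35 [0.48107981 0.29372486 0.032     ]
mat [[258.1963501  252.09195709]
 [272.26706886 179.21286774]
 [317.90658569 188.02445984]
 [303.83586502 260.90355682]] [[ 0.42289895  0.09476863  0.003     ]
 [ 0.65855358  0.05778693  0.003     ]
 [ 0.63167701 -0.09093092  0.003     ]
 [ 0.39778961 -0.05064531  0.003     ]] [0.52772979 0.00274483 0.003     ] [np.float64(0.1475658883137924), np.float64(0.23853878060132486), np.float64(0.15112692576964468), np.float64(0.2373315094344559)]
cross [0.49889397 0.00571935 0.003     ] [0.50025349 0.00579049 0.003     ]
case ((388.4433898925781, 213.94146728515625), (62.10704803466797, 76.52748107910156), 7.305758953094482)
tab top [ 0.48700146 -0.25745288  0.11      ]
(array([ 0.48750626, -0.25752979,  0.11640121]), np.float64(0.0024595773061723133))
```

View pics/knobT.png

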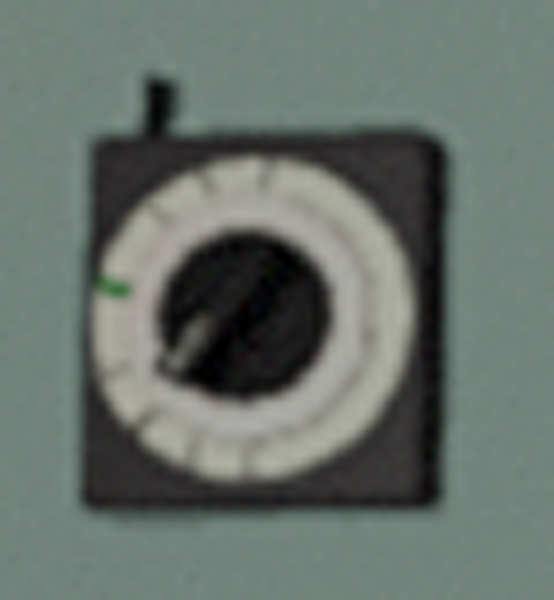

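Run:
```python
from h import *
import pickle
t,s=pickle.load(open("c0.pkl","rb"))
k=554/60
def px(a,b): return (170+a/k-.5,195+b/k-.5)
C=onz(t,*px(253.5,318.5),.032);print("ringC",C)
for z in(.036,.042):print("disc",onz(t,*px(245,315),z))
print("ring edges",onz(t,*px(92,318),.032)-onz(t,*px(415,318),.032))
for p in ((165,372),(205,322),(185,346),(262,285)): print(p,onz(t,*px(*p),.074))
for z in (.03,.034): print("green",onz(t,*px(112,288),z))
print("box",[onz(t,*px(*p),.030)[:2].round(4) for p in((98,140),(425,138),(85,500),(425,500))])
# project of C,.074 into views
print(proj(s,[C[0],C[1],.074]),proj(s,[C[0],C[1],.03]))
# yellow tab & trays in enlarged views
def up(c,u,v,w,h,n,f=8):
    cv2.imwrite(n,cv2.resize(c["image"][v:v+h,u:u+w],None,fx=f,fy=f,interpolation=cv2.INTER_CUBIC))
up(t,350,170,75,75,"pics/trayT.png");up(t,350,200,75,60,"pics/trayT2.png");up(s,305,212,100,75,"pics/trayS.png")
up(s,195,145,60,45,"pics/knobS.png",12)
```

```text
ringC [0.49088308 0.2854383  0.032     ]
disc [0.49173616 0.2871901  0.036     ]
disc [0.49130362 0.28536091 0.042     ]
ring edges [-0.00179028  0.11026635  0.        ]
(165, 372) [0.46984738 0.30092654 0.074     ]
(205, 322) [0.48647934 0.28869977 0.074     ]
(185, 346) [0.47848493 0.29483802 0.074     ]
(262, 285) [0.49896777 0.27055414 0.074     ]
green [0.50062817 0.33510952 0.03      ]
green [0.5003146  0.33375275 0.034     ]
box [array([0.5513, 0.3431]), array([0.5537, 0.2307]), array([0.4287, 0.3398]), array([0.4307, 0.2243])]
[221.74061172 160.40858322] [223.57800361 169.10344158]
```

View pics/trayT.png

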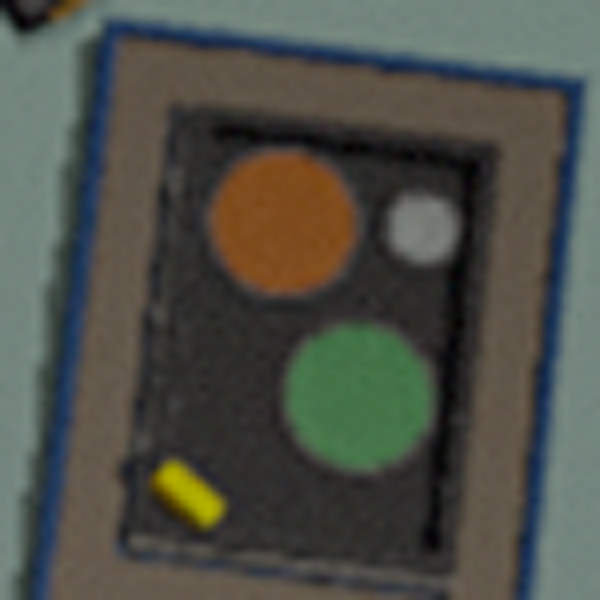

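View pics/trayS.png

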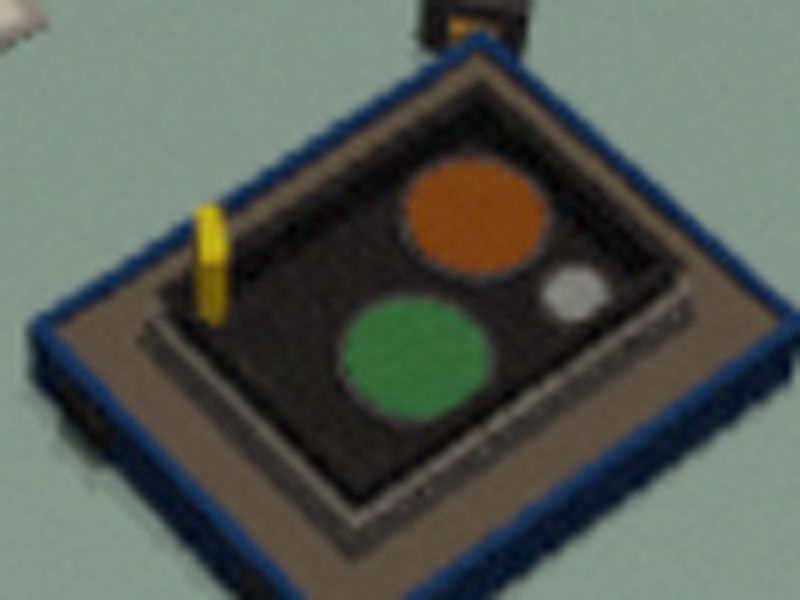

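View pics/knobS.png

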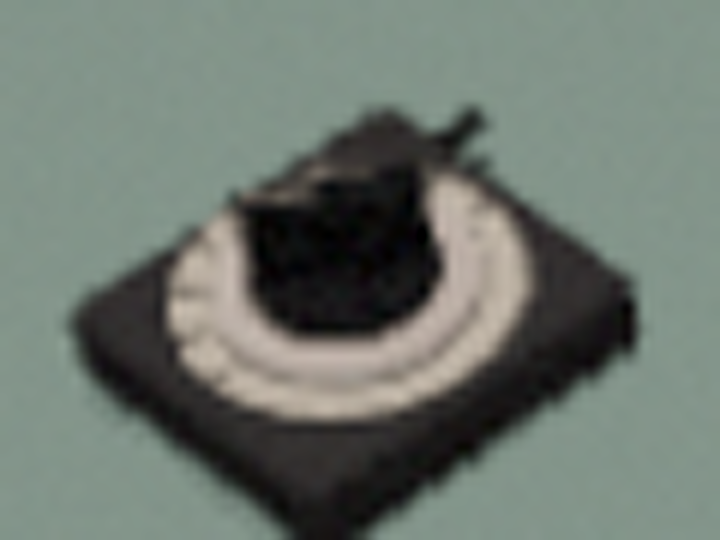

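Run:
```python
from h import *
import pickle
t,s=pickle.load(open("c0.pkl","rb"))
def p8(a,b,u=350,v=170): return (u+a/8-.5,v+b/8-.5)
A=[onz(t,*p8(*p),.042)[:2] for p in((112,28),(44,580),(578,88),(525,580))]
for a,b in((1,0),(3,2)): d=A[b]-A[a]; print("case edge yaw",np.degrees(np.arctan2(d[1],d[0])))
d=A[0]-A[2];print("case top edge yaw",np.degrees(np.arctan2(d[1],d[0]))-90,np.linalg.norm(d))
print("side tip pointer",onz(s,195+240/12-.5,145+205/12-.5,.074),onz(s,195+310/12-.5,145+183/12-.5,.074))
T=onz(t,*p8(188,494),.110);print("tab",T)
# blue outline corners
for c,n in((t,"top"),(s,"side")):
    m=cv2.inRange(cv2.cvtColor(c["image"],cv2.COLOR_BGR2HSV),(105,120,30),(130,255,255))
    if n=="side": m[:, :250]=0
    k=cv2.convexHull(cv2.findNonZero(m));
    q=cv2.approxPolyDP(k,6,True)[:,0];print(n,q.tolist(),[onz(c,*p,.042)[:2].round(4).tolist() for p in q])
for y in (-4,-6,-8,-10):
    M=R.from_euler('z',y,degrees=True).as_matrix()
    C=T+M@np.array([.068,-.04675,0]);out=[]
    for P in((-84,59),(84,59),(84,-59),(-84,-59)): 
        W=C+M@np.array([P[0]/1e3,P[1]/1e3,0]);W[2]=.072;out.append(((proj(t,W)-[350,170]+.5)*8).round().tolist())
    print(y,C.round(4),out)
for b in ((352,160),(300,120),(224,158),(255,178),(291,165),(318,155)):print(b,onz(t,*b,.04)[:2],onz(t,*b,.15)[:2])
```

```text
case edge yaw -6.722897011315071
case edge yaw -6.954033072662292
case top edge yaw -6.712395846422794 0.18346493614738585
side tip pointer [0.46892522 0.2991336  0.074     ] [0.48943884 0.29176386 0.074     ]
tab [ 0.48713836 -0.25686855  0.11      ]
top [[422, 180], [414, 255], [354, 247], [363, 173]] [[0.6552, -0.4175], [0.4215, -0.3892], [0.4427, -0.2059], [0.675, -0.2329]]
side [[405, 252], [347, 299], [309, 254], [364, 216]] [[0.655, -0.42], [0.4055, -0.4028], [0.4394, -0.2119], [0.6753, -0.2331]]
-4 [ 0.5517 -0.3082  0.11  ] [[142.0, 541.0], [173.0, 103.0], [481.0, 129.0], [456.0, 568.0]]
-6 [ 0.5499 -0.3105  0.11  ] [[140.0, 539.0], [187.0, 104.0], [495.0, 140.0], [453.0, 578.0]]
-8 [ 0.548  -0.3126  0.11  ] [[139.0, 538.0], [201.0, 104.0], [507.0, 151.0], [451.0, 587.0]]
-10 [ 0.546  -0.3147  0.11  ] [[138.0, 537.0], [214.0, 106.0], [520.0, 163.0], [448.0, 597.0]]
(352, 160) [ 0.71693589 -0.19818605] [ 0.69039391 -0.19175825]
(300, 120) [ 0.84663598 -0.03013846] [ 0.8093884  -0.03758151]
(224, 158) [0.71807608 0.20947682] [0.69143998 0.18225563]
(255, 178) [0.65457547 0.10783288] [0.6331808 0.0890015]
(291, 165) [ 0.69813721 -0.00506181] [ 0.67314689 -0.01457472]
(318, 155) [ 0.73178729 -0.09014252] [ 0.70401945 -0.09263277]
```

>>> apply_moves(rows=[[0,0,0,-0.055,-0.022,0,0],[0,0,0,-0.055,-0.022,0,0],[0,0,0,-0.055,-0.022,0,0],[0,0,0,-0.055,-0.022,0,0],[0,0,0,-0.055,-0.022,0,0],[0,0,0,-0.055,-0.022,0,0],[0,0,0,-0.05,-0.022,0,0],[0,0,10,0,0,0,0]], grip_force=25)

```text
t: 1.2
tool_pos: [0.4974, 0.2804, 0.251]
tcp_rot: [-0.0, 0.237, 0.972, -0.0]
contact_force: [-1.8, 1.0, 0.2]
opening: 1.002
```

```bash
cat >> h.py <<'E'
def goto(o,P,yaw):
    M=rot(o["tcp_rot"]);d=M.T@(np.array(P)-o["tool_pos"])
    a=np.degrees(np.arctan2(M[1,1],M[0,1])); tz=(a-yaw+90)%180-90
    print("t",round(o["t"],2),"pos",o["tool_pos"].round(4),"yaw_y",a.round(2),"tilt",np.degrees(np.arccos(-M[2,2])).round(2),"shift",d.round(4),"turn z",tz.round(2),"F",o["contact_force"].round(1),"op",round(o["opening"],3))
E
python3 - <<'E'
from h import *
from workcell import bot
goto(bot.get_obs(),[.491,.2854,.062],54)
E
```

```text
t 1.2 pos [0.4974 0.2804 0.251 ] yaw_y 62.64 tilt 0.04 shift [0.008  0.0016 0.189 ] turn z 8.64 F [-1.8  1.   0.2] op 1.002
```

>>> apply_moves(rows=[[0,0,0,0.008,0.0016,0.03,0],[0,0,8.6,0,0,0.03,0],[0,0,0,0,0,0.04,0],[0,0,0,0,0,0.03,0],[0,0,0,0,0,0,0]])

```text
t: 1.82
tool_pos: [0.4923, 0.284, 0.1176]
tcp_rot: [0.0, 0.314, 0.949, -0.0]
contact_force: [0.2, -0.2, 0.4]
opening: 0.998
```

Run:
```python
from h import *
from workcell import bot,vision
o=bot.get_obs();goto(o,[.491,.2854,.062],54)
s=vision.camera("side");t=vision.camera("top")
f=lambda c,u,v:cv2.resize(c["image"][v:v+60,u:u+60],(400,400),interpolation=cv2.INTER_CUBIC)
cv2.imwrite("pics/k1.png",np.hstack([f(t,165,195),f(s,192,135)]))
```

```text
t 1.82 pos [0.4923 0.284  0.1176] yaw_y 53.43 tilt 0.02 shift [0.0019 0.0003 0.0556] turn z -0.57 F [ 0.2 -0.2  0.4] op 0.998
```

View pics/k1.png

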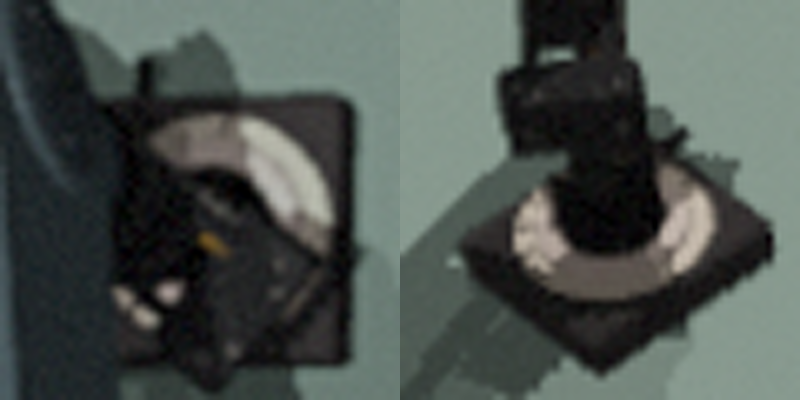

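The pictures show the gripper over the knob axis, hiding the pointer. Both views put the fingers on either side of the bar, so I'll go down and grip.

>>> apply_moves(rows=[[0,0,0,0.002,0,0.025,0],[0,0,0,0,0,0.025,0],[0,0,0,0,0,0.006,0],[0,0,0,0,0,0,150],[0,0,0,0,0,0,255],[0,0,0,0,0,0,255],[0,0,0,0,0,0,255],[0,0,0,0,0,0,255]], grip_force=25)

```text
t: 2.92
tool_pos: [0.501, 0.2891, 0.0753]
tcp_rot: [0.01, 0.313, 0.95, 0.007]
contact_force: [0.3, -0.9, -0.4]
opening: 0.457
```

Run:
```python
from h import *
from workcell import bot
o=bot.get_obs();goto(o,[.491,.2854,.062],54);print(o["moment"],o["q"])
```

```text
t 2.92 pos [0.501  0.2891 0.0753] yaw_y 53.48 tilt 1.41 shift [ 0.0061 -0.0092  0.013 ] turn z -0.52 F [ 0.3 -0.9 -0.4] op 0.457
[-0.04875934  0.00522563  0.01742142] [ 3.18329803e-01  3.93896926e-01  1.73593791e+00 -3.51953109e-04
  9.87093090e-01 -6.14685980e-01]
```

Run:
```python
from h import *
from workcell import bot,vision
s=vision.camera("side");t=vision.camera("top")
f=lambda c,u,v:cv2.resize(c["image"][v:v+60,u:u+60],(400,400),interpolation=cv2.INTER_CUBIC)
cv2.imwrite("pics/k2.png",np.hstack([f(t,165,195),f(s,192,135)]))
o=bot.get_obs();goto(o,[.491,.2854,.062],54)
```

```text
t 3.02 pos [0.5009 0.289  0.0751] yaw_y 53.48 tilt 1.39 shift [ 0.006  -0.0091  0.0129] turn z -0.52 F [-0.9 -2.5  1.5] op 0.368
```

View pics/k2.png

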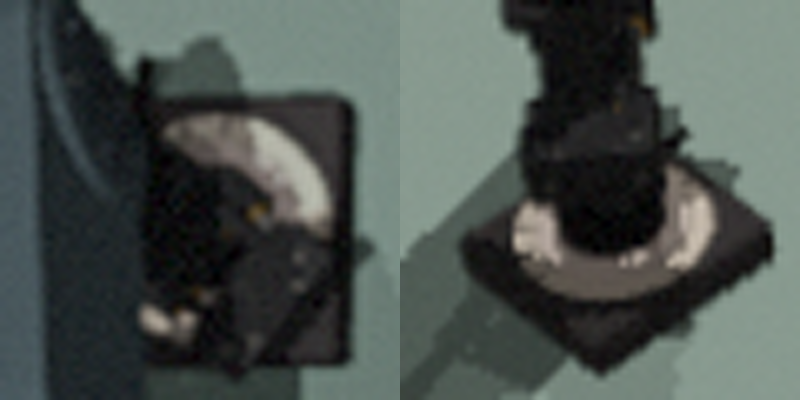

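>>> apply_moves(rows=[[0,0,0,0,0,-0.01,60]])

```text
t: 3.15
tool_pos: [0.4999, 0.2886, 0.0846]
tcp_rot: [0.009, 0.313, 0.95, 0.006]
contact_force: [0.4, -0.6, -0.4]
opening: 0.455
```

Run:
```python
from h import *
from workcell import bot
o=bot.get_obs();goto(o,[.491,.2854,.062],54);print(o["moment"],o["q"],o["joint_vel"])
M=rot(o["tcp_rot"]);print(M.round(3))
```

```text
t 3.15 pos [0.4999 0.2886 0.0846] yaw_y 53.47 tilt 1.27 shift [ 0.0055 -0.0083  0.0224] turn z -0.53 F [ 0.4 -0.6 -0.4] op 0.455
[ 0.01644015 -0.00059533  0.01925546] [ 3.18302100e-01  3.78334339e-01  1.73438037e+00 -4.07108910e-04
  1.00675243e+00 -6.14675348e-01] [-1.00281656e-04 -1.47330081e-01 -3.16777305e-02 -3.13201677e-04
  1.58239405e-01  3.88570074e-04]
[[-0.803  0.595  0.021]
 [ 0.595  0.803  0.007]
 [-0.013  0.018 -1.   ]]
```

>>> apply_moves(rows=[[1.0,0.7,-0.5,0.0055,-0.008,0,0],[0,0,0,0,0,0,0]])

```text
t: 3.4
tool_pos: [0.4907, 0.2855, 0.0856]
tcp_rot: [0.001, 0.309, 0.951, 0.0]
contact_force: [0.1, 0.3, -0.0]
opening: 0.683
```

Run:
```python
from h import *
from workcell import bot
o=bot.get_obs();goto(o,[.491,.2854,.062],54)
```

```text
t 3.4 pos [0.4907 0.2855 0.0856] yaw_y 54.01 tilt 0.07 shift [-0.0003  0.0001  0.0236] turn z 0.01 F [ 0.1  0.3 -0. ] op 0.683
```

Good. I'll go down one small row at a time to find what blocked it.

>>> apply_moves(rows=[[0,0,0,0,0,0.01,128]])

```text
t: 3.52
tool_pos: [0.4914, 0.2858, 0.0761]
tcp_rot: [0.001, 0.309, 0.951, 0.001]
contact_force: [0.5, 0.2, 0.1]
opening: 0.617
```

>>> apply_moves(rows=[[0,0,0,0,0,0.007,128]])

```text
t: 3.65
tool_pos: [0.491, 0.2856, 0.068]
tcp_rot: [0.001, 0.309, 0.951, 0.0]
contact_force: [0.1, 0.5, -0.5]
opening: 0.513
```

>>> apply_moves(rows=[[0,0,0,0,0,0.003,128]])

```text
t: 3.78
tool_pos: [0.4905, 0.2855, 0.0639]
tcp_rot: [0.001, 0.309, 0.951, 0.0]
contact_force: [0.5, 0.7, 1.0]
opening: 0.504
```

>>> apply_moves(rows=[[0,0,0,0,0,0.002,200],[0,0,0,0,0,0,255],[0,0,0,0,0,0,255]])

```text
t: 4.15
tool_pos: [0.4903, 0.2854, 0.0612]
tcp_rot: [0.0, 0.309, 0.951, -0.0]
contact_force: [0.3, 0.8, -0.6]
opening: 0.185
```

>>> apply_moves(rows=[[0,0,0,0,0,0,255],[0,0,0,0,0,0,255]])

```text
t: 4.4
tool_pos: [0.4904, 0.2855, 0.0611]
tcp_rot: [0.0, 0.309, 0.951, -0.0]
contact_force: [0.9, 0.5, -1.5]
opening: 0.157
```

Run:
```python
from h import *
from workcell import bot
o=bot.get_obs();goto(o,[.491,.2854,.062],54);print(o["moment"])
```

```text
t 4.4 pos [0.4904 0.2855 0.0611] yaw_y 54.0 tilt 0.03 shift [-0.0005  0.0003 -0.0009] turn z 0.0 F [ 0.9  0.5 -1.5] op 0.157
[-0.00736572 -0.0831956   0.0599609 ]
```

Gripped: the opening of 0.157 is about 14 mm, which matches the bar. The pointer is at 36° and the mark at about 101°, so I'll turn 65° clockwise.

>>> apply_moves(rows=[[0,0,9,0,0,0,255],[0,0,9,0,0,0,255],[0,0,9,0,0,0,255],[0,0,9,0,0,0,255],[0,0,9,0,0,0,255],[0,0,9,0,0,0,255]])

```text
t: 5.15
tool_pos: [0.4906, 0.2856, 0.0611]
tcp_rot: [0.0, 0.717, 0.697, 0.0]
contact_force: [0.5, 0.5, -1.7]
opening: 0.159
```

Run:
```python
from h import *
from workcell import bot
o=bot.get_obs();goto(o,[.4905,.2855,.062],-11);print(o["moment"])
```

```text
t 5.15 pos [0.4906 0.2856 0.0611] yaw_y -1.68 tilt 0.07 shift [-0.0001 -0.0001 -0.0009] turn z 9.32 F [ 0.5  0.5 -1.7] op 0.159
[ 0.05486055 -0.08964235  0.05002425]
```

>>> apply_moves(rows=[[0,0,9,0,0,0,255],[0,0,0.3,0,0,0,255],[0,0,0,0,0,0,200],[0,0,0,0,0,0,100],[0,0,0,0,0,0,80],[0,0,0,0,0,0,80]])

```text
t: 5.9
tool_pos: [0.4909, 0.2855, 0.0617]
tcp_rot: [0.001, 0.771, 0.637, 0.001]
contact_force: [0.4, -0.4, 0.2]
opening: 0.534
```

Run:
```python
from h import *
from workcell import bot
o=bot.get_obs();goto(o,[.4905,.2855,.062],-11);print(o["moment"])
```

```text
t 5.9 pos [0.4909 0.2855 0.0617] yaw_y -10.86 tilt 0.11 shift [-0.0001 -0.0004 -0.0003] turn z 0.14 F [ 0.4 -0.4  0.2] op 0.534
[-0.07478592  0.10732032 -0.02023272]
```

>>> apply_moves(rows=[[0,0,0,0,0,-0.04,80],[0,0,0,0,0,-0.06,60],[0,0,0,0,0,-0.06,60],[0,0,0,-0.06,0,-0.02,60],[0,0,0,-0.06,0,0,60],[0,0,0,-0.06,0,0,60],[0,0,0,-0.06,0,0,60],[0,0,0,0,0,0,60]])

```text
t: 6.9
tool_pos: [0.4456, 0.0445, 0.2488]
tcp_rot: [0.003, 0.769, 0.639, 0.002]
contact_force: [0.1, 1.3, -0.1]
opening: 0.766
```

Run:
```python
from h import *
from workcell import bot,vision
t=vision.camera("top")
cv2.imwrite("pics/k3.png",cv2.resize(t["image"][195:260,170:230],(554,600),interpolation=cv2.INTER_CUBIC))
cv2.imwrite("pics/k3f.png",t["image"])
o=bot.get_obs();goto(o,[.4885,-.256,.2],-41)
```

```text
t 6.95 pos [0.4459 0.0462 0.2489] yaw_y -10.46 tilt 0.43 shift [-0.2894  0.0964  0.0499] turn z 30.54 F [ 0.5 -0.5 -0.8] op 0.762
```

View pics/k3.png

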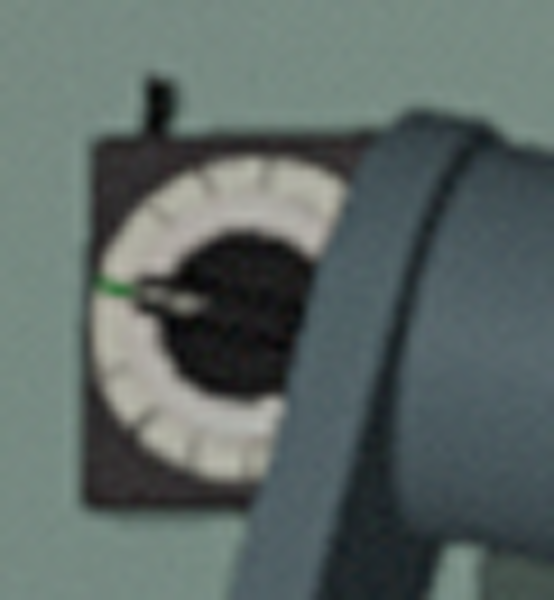

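View pics/k3f.png

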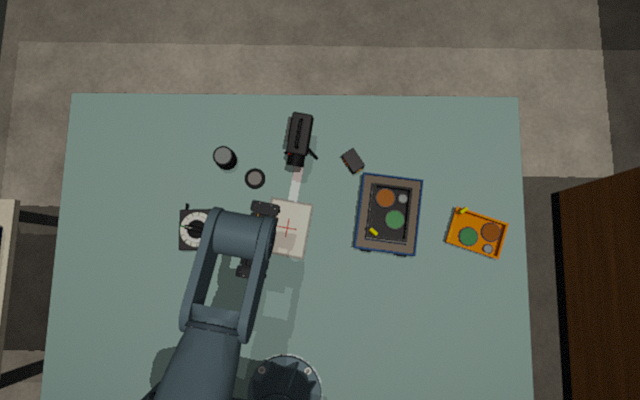

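The pointer at (165–205, 293–302) lines up with the green mark at (112,288). Now to the tab.

>>> apply_moves(rows=[[0,0,0,-0.058,0.019,0,60],[0,0,0,-0.058,0.019,0,60],[0,0,0,-0.058,0.019,0,60],[0,0,0,-0.058,0.019,0,60],[0,0,0,-0.055,0.019,0,60],[0,0,10.2,0,0,0,60],[0,0,10.2,0,0,0,60],[0,0,10.2,0,0,0,60]], grip_force=45)

```text
t: 7.95
tool_pos: [0.498, -0.2501, 0.2484]
tcp_rot: [0.001, 0.909, 0.417, 0.006]
contact_force: [0.4, -0.6, 0.5]
opening: 0.765
```

Run:
```python
from h import *
from workcell import bot,vision
o=bot.get_obs();goto(o,[.4878,-.2568,.093],-41);M=rot(o["tcp_rot"]);print(M.round(3))
```

```text
t 7.95 pos [ 0.498  -0.2501  0.2484] yaw_y -40.77 tilt 0.64 shift [-0.0132 -0.0043  0.1553] turn z 0.23 F [ 0.4 -0.6  0.5] op 0.765
[[ 0.653  0.757  0.011]
 [ 0.757 -0.653  0.003]
 [ 0.009  0.006 -1.   ]]
```

>>> apply_moves(rows=[[0.4,-0.5,0,-0.013,-0.004,0.02,60],[0,0,0,0,0,0.04,60],[0,0,0,0,0,0.03,60],[0,0,0,0,0,0,60]])

```text
t: 8.45
tool_pos: [0.4864, -0.2532, 0.1516]
tcp_rot: [-0.002, 0.905, 0.426, -0.001]
contact_force: [0.6, 0.1, -0.1]
opening: 0.763
```

Run:
```python
from h import *
from workcell import bot,vision
s=vision.camera("side");t=vision.camera("top")
o=bot.get_obs();goto(o,[.4875,-.257,.0925],-41)
f=lambda c,u,v:cv2.resize(c["image"][v:v+60,u:u+60],(400,400),interpolation=cv2.INTER_CUBIC)
cv2.imwrite("pics/b1.png",np.hstack([f(t,345,200),f(s,300,205)]))
```

```text
t 8.55 pos [ 0.4881 -0.2546  0.1547] yaw_y -39.66 tilt 0.02 shift [-0.0022  0.0011  0.0622] turn z 1.34 F [0.4 0.3 0.4] op 0.764
```

View pics/b1.png

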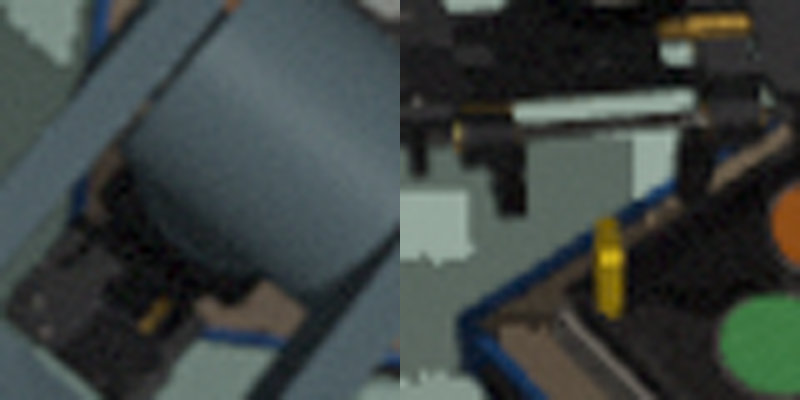

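Side view: the fingertips at about (510,215) and (695,190) straddle the tab at (608,220), with the tab centred between them. Going down.

>>> apply_moves(rows=[[0,0,1.3,-0.002,0.001,0.02,60],[0,0,0,0,0,0.02,60],[0,0,0,0,0,0.012,60],[0,0,0,0,0,0,60]])

```text
t: 9.05
tool_pos: [0.4914, -0.2592, 0.1075]
tcp_rot: [0.005, 0.909, 0.417, 0.002]
contact_force: [0.2, 0.5, -0.2]
opening: 0.763
```

Run:
```python
from h import *
from workcell import bot,vision
s=vision.camera("side")
o=bot.get_obs();goto(o,[.4875,-.257,.0925],-41)
f=lambda c,u,v:cv2.resize(c["image"][v:v+60,u:u+60],(500,500),interpolation=cv2.INTER_CUBIC)
cv2.imwrite("pics/b2.png",f(s,300,205))
```

```text
t 9.1 pos [ 0.4918 -0.2596  0.1081] yaw_y -40.66 tilt 0.69 shift [-0.0009 -0.0051  0.0156] turn z 0.34 F [-0.  -1.3  0.2] op 0.764
```

View pics/b2.png

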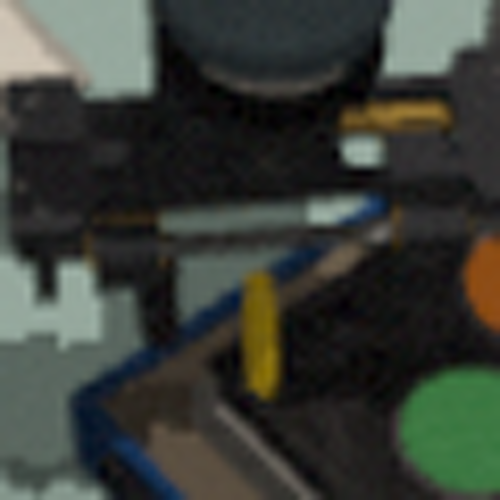

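>>> apply_moves(rows=[[0,0,0.3,-0.001,-0.005,0.008,60]])

```text
t: 9.22
tool_pos: [0.4885, -0.258, 0.1014]
tcp_rot: [0.007, 0.91, 0.415, 0.003]
contact_force: [0.0, -0.1, 0.6]
opening: 0.766
```

```bash
cat > st.py <<'E'
from h import *
from workcell import bot
import sys
o=bot.get_obs();goto(o,[float(a) for a in sys.argv[1:4]],float(sys.argv[4]))
M=rot(o["tcp_rot"]);z=M[:,2];w=np.degrees(M.T@np.cross(z,[0,0,-1]));print("level rot",w.round(2),"vel",np.abs(o["joint_vel"]).max().round(3))
E
python3 st.py .4875 -.257 .0925 -41
```

```text
t 9.22 pos [ 0.4885 -0.258   0.1014] yaw_y -40.94 tilt 0.88 shift [ 0.0001 -0.0015  0.0089] turn z 0.06 F [ 0.  -0.1  0.6] op 0.766
level rot [0.88 0.02 0.  ] vel 0.157
```

>>> apply_moves(rows=[[0.9,0,0,0,-0.0015,0.008,60]])

```text
t: 9.35
tool_pos: [0.4872, -0.2568, 0.0934]
tcp_rot: [-0.0, 0.91, 0.415, -0.0]
contact_force: [0.3, -0.2, -0.1]
opening: 0.768
```

```bash
python3 st.py .4875 -.257 .0925 -41
```

```text
t 9.35 pos [ 0.4872 -0.2568  0.0934] yaw_y -40.94 tilt 0.04 shift [0.0001 0.0004 0.0009] turn z 0.06 F [ 0.3 -0.2 -0.1] op 0.768
level rot [-0.03  0.01  0.  ] vel 0.152
```

>>> apply_moves(rows=[[0,0,0,0,0,0,200],[0,0,0,0,0,0,200],[0,0,0,0,0,0,200]], grip_force=10)

```text
t: 9.72
tool_pos: [0.487, -0.2567, 0.0929]
tcp_rot: [-0.001, 0.91, 0.415, -0.001]
contact_force: [-0.4, -0.2, 0.9]
opening: 0.444
```

```bash
python3 st.py .4875 -.257 .0925 -41
```

```text
t 9.72 pos [ 0.487  -0.2567  0.0929] yaw_y -40.94 tilt 0.11 shift [0.0001 0.0005 0.0004] turn z 0.06 F [-0.4 -0.2  0.9] op 0.444
level rot [-0.1   0.02  0.  ] vel 0.003
```

>>> apply_moves(rows=[[0,0,0,0,0,0,255],[0,0,0,0,0,0,255],[0,0,0,0,0,0,255],[0,0,0,0,0,0,255]])

```text
t: 10.22
tool_pos: [0.4874, -0.2572, 0.0933]
tcp_rot: [-0.0, 0.91, 0.415, -0.0]
contact_force: [0.6, -0.7, -0.6]
opening: 0.113
```

```bash
python3 st.py .4875 -.257 .0925 -41
```

```text
t 10.22 pos [ 0.4874 -0.2572  0.0933] yaw_y -40.95 tilt 0.03 shift [ 0.0002 -0.0001  0.0008] turn z 0.05 F [ 0.6 -0.7 -0.6] op 0.113
level rot [-0.02  0.02  0.  ] vel 0.003
```

>>> apply_moves(rows=[[0,0,0,0,0,0,255],[0,0,0,0,0,0,255],[0.8,0,0,0,0.0007,-0.0025,255],[0.8,0,0,0,0.0007,-0.0025,255],[0.8,0,0,0,0.0007,-0.0025,255],[0.8,0,0,0,0.0007,-0.0025,255]], grip_force=45)

```text
t: 10.98
tool_pos: [0.4896, -0.2591, 0.1034]
tcp_rot: [-0.027, 0.909, 0.415, -0.013]
contact_force: [0.3, 0.3, -1.9]
opening: 0.109
```

```bash
python3 st.py .4874 -.2572 .0933 -41
```

```text
t 10.97 pos [ 0.4896 -0.2591  0.1034] yaw_y -40.95 tilt 3.47 shift [ 0.     -0.0023  0.0102] turn z 0.05 F [ 0.3  0.3 -1.9] op 0.109
level rot [-3.47  0.02  0.  ] vel 0.185
```

>>> apply_moves(rows=[[0.7,0,0,0,0.0008,-0.0026,255],[0.7,0,0,0,0.0008,-0.0026,255],[0.7,0,0,0,0.0008,-0.0026,255],[0.7,0,0,0,0.0008,-0.0026,255],[0,0,0,0,0,0,255],[0,0,0,0,0,0,255]])

```text
t: 11.72
tool_pos: [0.4926, -0.2612, 0.1142]
tcp_rot: [-0.053, 0.908, 0.415, -0.024]
contact_force: [-0.1, 0.5, -0.2]
opening: 0.108
```

```bash
python3 st.py .4874 -.2572 .0933 -41;  python3 - <<'E'
from h import *
from workcell import bot,vision
s=vision.camera("side")
o=bot.get_obs()
M=rot(o["tcp_rot"]);print("far corner est",o["tool_pos"]+M@np.array([0,.18,.049]))
cv2.imwrite("pics/p1.png",cv2.resize(s["image"][200:305,290:430],(800,600),interpolation=cv2.INTER_CUBIC))
E
```

```text
t 11.72 pos [ 0.4926 -0.2612  0.1142] yaw_y -40.93 tilt 6.62 shift [-0.0004 -0.0041  0.0215] turn z 0.07 F [-0.1  0.5 -0.2] op 0.108
level rot [-6.61 -0.02  0.  ] vel 0.004
far corner est [ 0.62344388 -0.37460452  0.04480097]
```

View pics/p1.png

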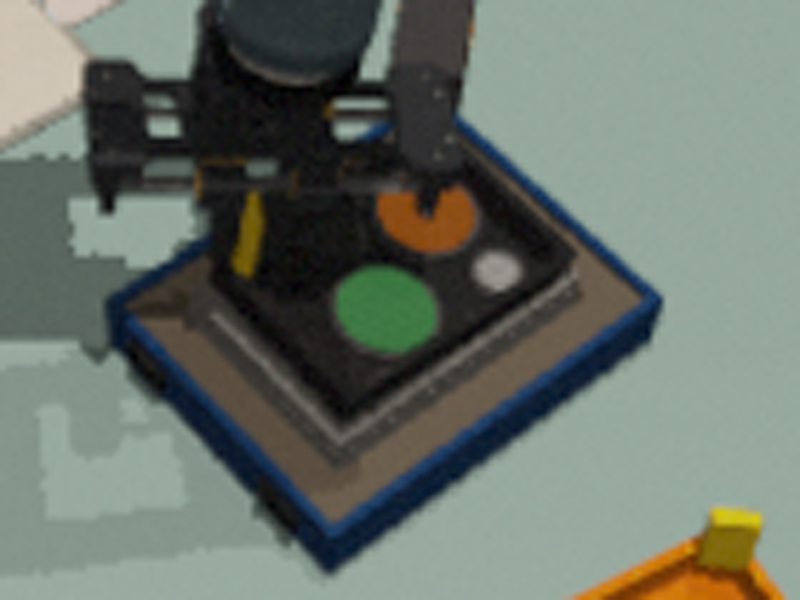

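Peel done: the tab is up about 21 mm, and the far corner is at an estimated 44.8 mm against a seat of 44 mm. Now lifting clear.

>>> apply_moves(rows=[[0,0,0,0,-0.0005,-0.004,255],[0,0,0,0,-0.0005,-0.004,255],[0,0,0,0,-0.0005,-0.004,255],[0,0,0,0,-0.0005,-0.004,255],[0,0,0,0,-0.001,-0.008,255],[0,0,0,0,-0.001,-0.008,255],[0,0,0,0,-0.001,-0.008,255],[0,0,0,0,-0.001,-0.008,255]])

```text
t: 12.78
tool_pos: [0.4923, -0.2613, 0.1663]
tcp_rot: [-0.052, 0.908, 0.414, -0.024]
contact_force: [0.1, -1.1, -0.4]
opening: 0.11
```

```bash
python3 st.py .4874 -.2572 .0933 -41;  python3 - <<'E'
from h import *
from workcell import bot,vision
s=vision.camera("side")
cv2.imwrite("pics/p2.png",cv2.resize(s["image"][200:305,290:430],(800,600),interpolation=cv2.INTER_CUBIC))
E
```

```text
t 12.78 pos [ 0.4923 -0.2613  0.1663] yaw_y -40.95 tilt 6.53 shift [-0.0001  0.002   0.0732] turn z 0.05 F [ 0.1 -1.1 -0.4] op 0.11
level rot [-6.52  0.01  0.  ] vel 0.128
```

View pics/p2.png

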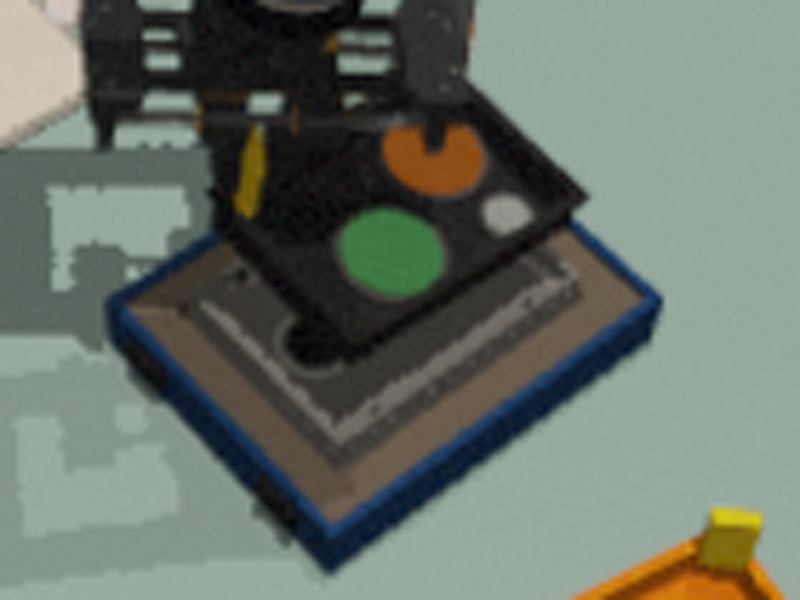

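>>> apply_moves(rows=[[0,0,0,0,-0.0005,-0.005,255],[-2.1,0,0,0,0,0,255],[-2.2,0,0,0,0,0,255],[-2.2,0,0,0,0,0,255],[0,0,0,0,0,0,255]])

```text
t: 13.45
tool_pos: [0.4929, -0.2618, 0.1736]
tcp_rot: [0.002, 0.91, 0.415, 0.001]
contact_force: [-0.4, 0.3, -1.0]
opening: 0.11
```

```bash
python3 st.py .4373 .0598 .168 -41;  python3 - <<'E'
from h import *
from workcell import bot,vision
s=vision.camera("side")
cv2.imwrite("pics/p3.png",cv2.resize(s["image"][200:305,290:430],(800,600),interpolation=cv2.INTER_CUBIC))
E
```

```text
t 13.45 pos [ 0.4929 -0.2618  0.1736] yaw_y -40.94 tilt 0.25 shift [ 0.2065 -0.2528  0.0045] turn z 0.06 F [-0.4  0.3 -1. ] op 0.11
level rot [0.25 0.01 0.  ] vel 0.015
```

View pics/p3.png

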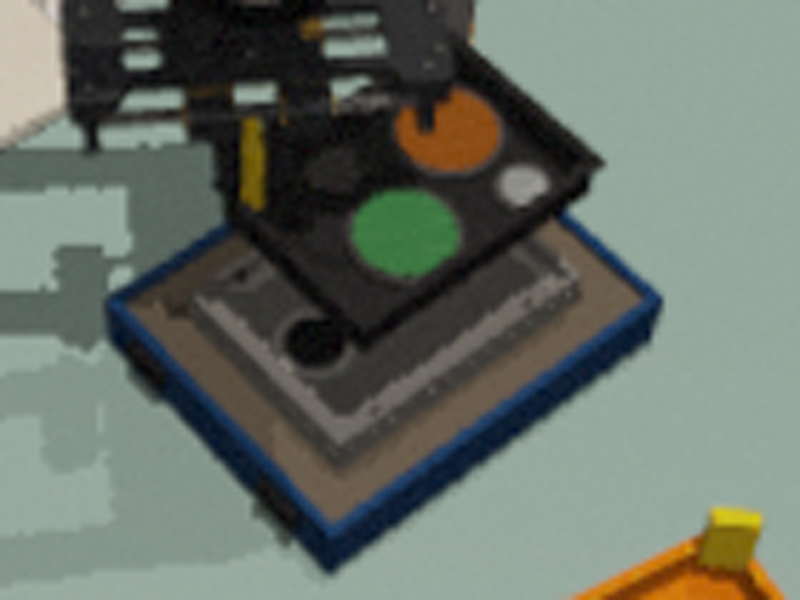

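The tray is held level and clear, and the grey tray (about (380,360)) is still in its case. Carrying it to the mat.

>>> apply_moves(rows=[[0,0,0,0.006,-0.007,0,255],[0,0,0,0.012,-0.015,0,255],[0,0,0,0.018,-0.022,0,255],[0,0,0,0.02,-0.024,0,255],[0,0,0,0.02,-0.025,0,255],[0,0,0,0.02,-0.025,0,255],[0,0,0,0.02,-0.025,0,255],[0,0,0,0.02,-0.025,0,255]])

```text
t: 14.5
tool_pos: [0.4518, -0.0374, 0.1726]
tcp_rot: [-0.0, 0.91, 0.415, 0.0]
contact_force: [1.0, 0.7, -0.5]
opening: 0.111
```

```bash
python3 st.py .4373 .0598 .158 -41
```

```text
t 14.5 pos [ 0.4518 -0.0374  0.1726] yaw_y -41.02 tilt 0.06 shift [ 0.0638 -0.0747  0.0147] turn z -0.02 F [ 1.   0.7 -0.5] op 0.111
level rot [-0.04 -0.04  0.  ] vel 0.52
```

>>> apply_moves(rows=[[0,0,0,0.02,-0.024,0.003,255],[0,0,0,0.015,-0.018,0.003,255],[0,0,0,0.01,-0.012,0.003,255],[0,0,0,0.006,-0.007,0.003,255],[0,0,0,0.003,-0.003,0.001,255],[0,0,0,0,0,0,255]])

```text
t: 15.25
tool_pos: [0.4344, 0.0542, 0.1591]
tcp_rot: [-0.001, 0.909, 0.417, -0.0]
contact_force: [-0.7, -0.9, -0.8]
opening: 0.109
```

```bash
python3 st.py .4373 .0598 .158 -41;python3 - <<'E'
from h import *
from workcell import bot,vision
s=vision.camera("side");t=vision.camera("top")
cv2.imwrite("pics/f_s.png",s["image"]);cv2.imwrite("pics/f_t.png",t["image"])
E
```

```text
t 15.25 pos [0.4344 0.0542 0.1591] yaw_y -40.66 tilt 0.17 shift [ 0.0062 -0.0015  0.0011] turn z 0.34 F [-0.7 -0.9 -0.8] op 0.109
level rot [-0.16 -0.03  0.  ] vel 0.003
```

View pics/f_s.png

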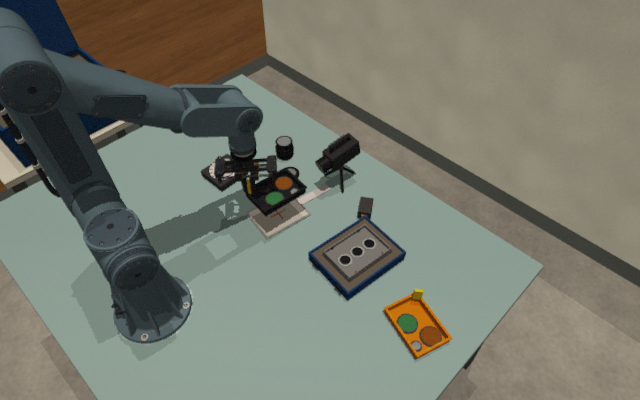

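View pics/f_t.png

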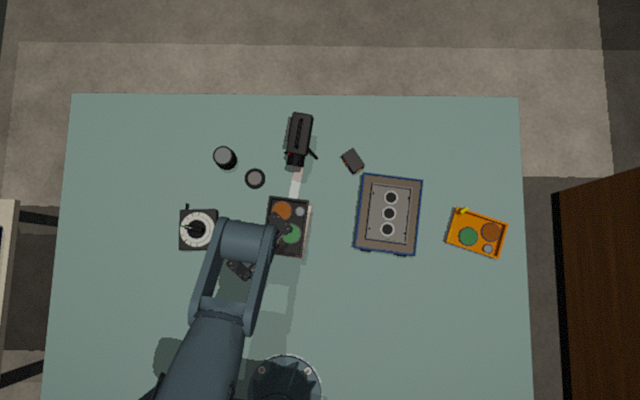

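>>> apply_moves(rows=[[0,0,0.3,0.006,-0.0015,0,255],[0,0,0,0,0,0,255],[0,0,0,0,0,0,255],[0,0,0,0,0,0,255]])

```text
t: 15.85
tool_pos: [0.4381, 0.0586, 0.1594]
tcp_rot: [-0.001, 0.91, 0.414, -0.0]
contact_force: [-0.1, -0.4, -0.9]
opening: 0.11
```

```bash
python3 st.py .4373 .0598 .158 -41;python3 - <<'E'
from h import *
import pickle
from workcell import bot,vision
t0,s0=pickle.load(open("c0.pkl","rb"));s=vision.camera("side");t=vision.camera("top");o=bot.get_obs()
def org(c,win):
    x,y,w,h=win;m=np.zeros((400,640),np.uint8);hs=cv2.cvtColor(c["image"],cv2.COLOR_BGR2HSV)
    m[y:y+h,x:x+w]=cv2.inRange(hs,(5,120,60),(15,255,255))[y:y+h,x:x+w]
    k,_,st,ce=cv2.connectedComponentsWithStats(m);i=1+np.argmax(st[1:,4]);return ce[i],st[i].tolist()
def grn(c,win):
    x,y,w,h=win;m=np.zeros((400,640),np.uint8);hs=cv2.cvtColor(c["image"],cv2.COLOR_BGR2HSV)
    m[y:y+h,x:x+w]=cv2.inRange(hs,(45,100,50),(85,255,255))[y:y+h,x:x+w]
    k,_,st,ce=cv2.connectedComponentsWithStats(m);i=1+np.argmax(st[1:,4]);return ce[i],st[i].tolist()
C0=np.array([.5494,-.311]);M=R.from_euler('z',-6.5,degrees=True).as_matrix()[:2,:2]
b=org(s0,(320,220,70,60));a=org(t0,(360,180,50,60));P0,e=tri(t0,a[0],s0,b[0]);print("before",a,b,P0,e)
b=org(s,(250,165,60,50));a=org(t,(265,190,50,70));P1,e=tri(t,a[0],s,b[0]);print("after",a,b,P1,e)
print("centre via orange",P1[:2]-(P0[:2]-C0), "dz",P1[2]-P0[2])
b=grn(s0,(320,220,70,60));P0=onz(s0,*b[0],.048);b2=grn(s,(250,165,60,60));P1=onz(s,*b2[0],.048+o["tool_pos"][2]-.0933);print(b,b2,"centre via green(side)",P1[:2]-(P0[:2]-C0))
tz=rot(o["tcp_rot"]);print("centre est from TCP",o["tool_pos"]+tz@np.array([0,.0825,.035]))
# knob
k=554/60
cv2.imwrite("pics/k4.png",cv2.resize(t["image"][195:260,170:230],(554,600),interpolation=cv2.INTER_CUBIC))
cv2.imwrite("pics/f_s2.png",cv2.resize(s["image"][140:245,180:320],(800,600),interpolation=cv2.INTER_CUBIC))
E
```

```text
t 15.85 pos [0.4381 0.0586 0.1594] yaw_y -41.13 tilt 0.13 shift [ 0.0004 -0.0014  0.0014] turn z -0.13 F [-0.1 -0.4 -0.9] op 0.11
level rot [-0.13 -0.04  0.  ] vel 0.003
before (array([384.91561181, 197.28691983]), [377, 189, 17, 18, 237]) (array([363.96373057, 238.59067358]), [356, 232, 17, 14, 193]) [ 0.59691758 -0.29982118  0.0542352 ] 0.0003193725899477394
after (array([280.72246696, 208.28634361]), [271, 200, 19, 19, 227]) (array([283.06586826, 181.33532934]), [275, 175, 17, 13, 167]) [0.54791168 0.01576621 0.12118211] 0.0036021059677904302
centre via orange [0.5003941  0.00458739] dz 0.06694691196502245
(array([356.37305699, 256.42487047]), [348, 250, 18, 14, 193]) (array([273.50318471, 196.15923567]), [266, 190, 17, 13, 157]) centre via green(side) [0.50067262 0.0097922 ]
centre est from TCP [0.50020454 0.00440066 0.12425948]
```

View pics/f_s2.png

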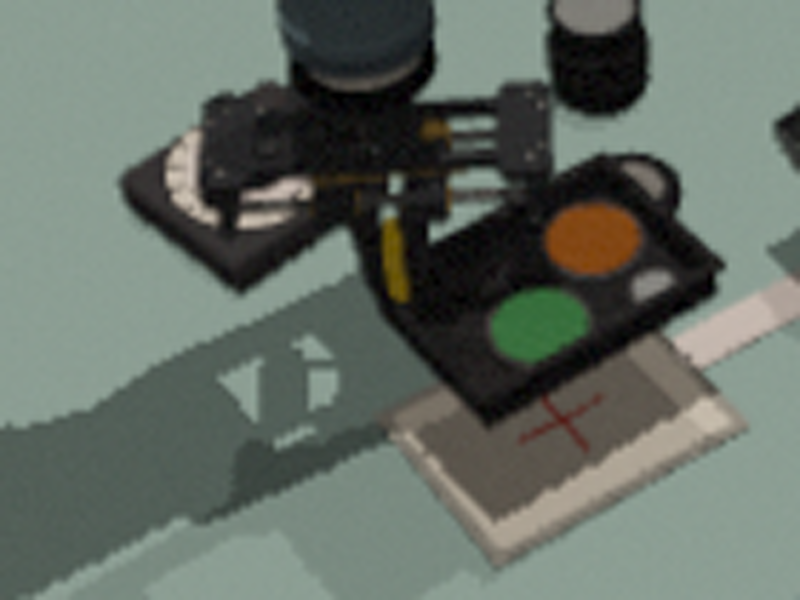

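View pics/k4.png

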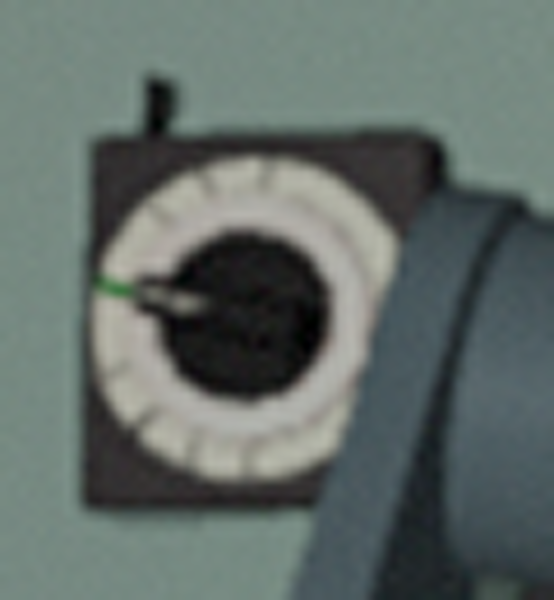

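The tray centre is at about (0.500, 0.005) and 0.124 m up, against the cross at (0.4995, 0.006). It is level and still, the knob is on the mark, and the bystanders look where they started. Handing in.

```bash
python3 -c "
from workcell import bot
print(bot.job_done())"
```

```text
the job is handed in; nothing more can be done
None
```

The job is handed in, at about 16 s of the 58 s allowed. The arm is holding the black tray over the red cross. The hand-in reports no verdict, so what follows is from my own checks.

- **Knob:** I turned it 65° clockwise and let go. The last picture shows the pointer in line with the green mark.
- **Peel:** I raised the tab about 21 mm with the tray tilted 6.6°. From the tool pose, the far corner was at 44.8 mm, against a seat of 44 mm. I then lifted the tray clear and levelled it. The grey tray stayed in its case.
- **Final hold:** The tray centre is at about (0.500, 0.005) m and 0.124 m up, with the cross at (0.4995, 0.006). Tilt is 0.13° and the arm is still. The tab is pinched at 45 N, with the opening reading about 10 mm.
- **Bystanders:** The lens, battery and cap look unmoved in the pictures, by eye only.

**What disagreed:**
- The first descent onto the knob ended 13 mm high and about 10 mm off to the side. I backed off, re-centred and went down again in small steps without trouble. I think it was drift during rows with no motion rather than a collision, since no large force was read after it.
- The tray centre measured from the green filter differed by about 5 mm from the other two estimates. That is well inside the 35 mm limit.

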